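# Shut two vents, then start the mist timer

## Robot

A 6-joint arm with a two-finger parallel gripper is mounted at the origin on the work surface. World frame = base frame: x ahead of the robot, y to its left, z up, the work surface at z = 0. Lengths are in m, angles in rad, forces in N, time in s.
With the tool pointing down it reaches from about 0.375 to 0.9 m from the base axis. Payload 3.1 kg.
Tool frame: the origin (TCP) lies at the centre of the arm's flange, where the gripper is bolted on; the fingertips stand 173 mm ahead of it and the grasp point (between the pads) lies 155 mm ahead of it; z points along the fingers, x is the direction in which the jaws open and shut, and the axes are right-handed (so a half turn about z gives the same grasp; the last joint's range is limited). The gripper opens to 85 mm and grips with 20 to 120 N. Pads are 22 mm wide; open, the fingers measure 114 mm over their backs; the gripper's body (76 mm by 85 mm) begins 54 mm behind the grasp point. The pads swing forward as they close: fully open they stand 13 mm farther back than shut.
Start: joints at [-1.464, 0.527, 1.433, -0, 1.181, -0.178], TCP at [0.176, -0.6, 0.405] pointing down, gripper open.
Joint ranges: [-3.08, 3.08], [-0.75, 2.2], [0.22, 2.44], [-1.43, 4.57], [0, 2.65], [-2.85, 2.85]. Speed limits (rad/s): [2.79, 2.79, 3.14, 3.14, 3.14, 3.14].

## Interface

Orientations are given as a unit quaternion [x, y, z, w].
In Python, from station import manip gives the robot as it stands.
- The arm moves only by the shell command python3 -m jog 'ROWS' [OPENING] [FORCE]. ROWS is JSON, a list that holds one entry, the list of rows, each a list of 4 numbers: the shift along the world's x, y, z in mm, then the turn about the world's z in degrees. A call has exactly 8 rows; each row shifts and turns the commanded pose from where the row before left it; what a row does not reach is not made up. A row lasts 1/8 s, in which the tool goes at most 62.5 mm and 10.7 degrees, less where a joint would pass 70% of its speed; a pose out of reach is approached as far as the arm can. A call is refused whole if a number of a shift passes 62.5 or a number of a turn 10.7, either way. A call with a gripper value outside its range is refused whole. OPENING is the opening in per cent of the stroke, from 0 (shut) to 100 (fully open), set as the call begins (- or left out, the last holds). The fingers move at their own pace and stop on an object; FORCE is the grip in N (left out, the last holds). Time passes only in rows, so rows that do not move let the fingers close, or fill a call up. It gives the time, the measured TCP pose, the force and the opening at its end, in the units of the state.
- manip.sense(): the state, without advancing time (a new reading comes with each control period).
- manip.snapshot(name): name is "scene" or "top" or "wrist"; returns the picture (384x512x3 uint8, red, green, blue); there is no depth.
- manip.camera_info(name): a dict with "fx", "fy", "cx", "cy" (pixels), "R" (3x3) and "t" (3): a world point X has camera coordinates R X + t. Camera axes: x right, y down, z forward; pixel columns grow to the right and rows downward; lengths in m; the calibration is good to about 2 mm. The wrist camera is an equidistant fisheye: a pixel r from the principal point sees the ray r / f radians off the axis. A picture is of the moment at which its call begins: read the wrist's pose just before it. camera_info takes no time and is no camera call; for the wrist camera it gives the pose at the moment of the call.
- manip.sign_off(): hands the job in, once; it reports no verdict.
The state is a dict: "t": time; "q": joint angles; "qd": joint speeds; "tau": joint torques, N m; "tcp_pos": TCP position; "tool_rot": TCP orientation; "force": force on the tool from outside, world axes, zero at the start; "ft_torque": the same for the moment, N m; "finger_gap": opening from 0.0 (shut) to 1.0 (fully open).
Only numpy, scipy, OpenCV 4.12 (cv2) and the standard library are available. Lean on these libraries where they do the work, as an engineer would, in place of code of your own. Each camera call takes 0.05 s, during which the arm holds its last target. There are 200 camera calls.

## Task

Get the stand ready for misting: with the fingertips, gently tap the vent cap of the tall glass cloche all the way down, then the vent cap on the lid of the stoneware pot, and last press the timer's long start bar all the way down. Work in that order and lightly, shoving, tipping or lifting nothing. Leave the low glass dome's vent open, the timer's dial as it is set, and everything else where it stands.

Things in the scene. Friction and masses are not known exactly. Their poses are not given: they have to be found in the camera images.
- stand: Fixed bamboo ladder stand with three flat treads rising away from the robot, each 640 wide (along its y) and 130 deep; tread tops 40, 100 and 160 above the table, their middles at x = -140, 0 and +140 from the origin. Origin on the table under the middle of the stand; x points away from the robot across the treads. Its position and yaw vary.
- cloche: Tall glass cloche, loose, 110 diameter and 150 high with its aluminium seat ring, 0.7 kg, on the middle tread (left, middle or right of it). Origin at the centre of its underside, z up. Through the top stands its vent cap.
- cloche_vent_top (a point): Centre of the flat top of the tall cloche's vent cap, a grey plastic disc 34 in diameter and 10 thick on a short stem; 174 above the cloche's underside when fully up, 162 when shut. Moves with the cap.
- cloche_vent (a joint): Vent cap of the tall cloche. Joint value = how far it is pressed down, m: 0 fully up (open), 0.012 fully down (shut). It slides straight down with about 2.5 N of even friction, has no return spring and stays where it is left. The stop at the bottom is firm and the parts are delicate: use well under 20 N.
- pot: Speckled stoneware pot with a stoneware lid, loose, 114 diameter at the lid and 102 high with the seat ring, 0.9 kg, on the middle tread. Origin at the centre of its underside, z up.
- pot_vent_top (a point): Centre of the flat top of the stoneware pot's vent cap, a grey disc 34 in diameter and 10 thick; 126 above the pot's underside when fully up, 114 when shut. Moves with the cap.
- pot_vent (a joint): Vent cap of the stoneware pot's lid. Joint value = how far it is pressed down, m: 0 fully up (open), 0.012 fully down (shut). It slides straight down with about 2.5 N of even friction, has no return spring and stays where it is left. The stop at the bottom is firm and the parts are delicate: use well under 20 N.
- dome: Low glass dome, loose, 120 diameter and 70 high with the seat ring, 0.5 kg, on the middle tread; has a vent cap like the others, to be left open. Origin at the centre of its underside, z up.
- dome_vent_top (a point): Centre of the flat top of the low dome's vent cap, disc 34 in diameter; 94 above the dome's underside when fully up.
- dome_vent (a joint): Vent cap of the low dome, to be left up. Joint value = how far it is pressed down, m: 0 fully up (open), 0.012 fully down (shut). It slides straight down with about 2.5 N of even friction, has no return spring and stays where it is left. The stop at the bottom is firm and the parts are delicate: use well under 20 N.
- timer: Mist timer: loose white plastic box of 0.9 kg, 100 deep (x), 150 wide (y), 40 high, standing on the lowest (front) tread at its left, middle or right. Origin at the centre of its underside. Dial at y = +40 (the robot's left), start bar at y = -34.
- bar_top (a point): Centre of the flat top of the timer's long start bar, white plastic, 26 (x) by 56 (y); 68 above the timer's underside when up, 56 when down. Moves with the bar.
- bar (a joint): Start bar of the timer. Joint value = how far it is pressed down, m: 0 up, 0.012 fully down (running). It slides straight down with about 2.5 N of even friction, has no return spring and stays where it is left. The stop at the bottom is firm and the parts are delicate: use well under 20 N.
- dial_mark (a point): Pointer mark on the timer's turning dial, 20 from the dial's axis and on top of its grip bar, which stands 68 above the timer's underside; dial 48 in diameter. It turns easily and is already set: leave it.
- collar: Grey silicone plant collar, loose ring 84 outside, 48 inside, 18 high, on the front tread. Origin at the centre of its underside.
- seed_pot: Small open terracotta pot, loose, 76 diameter, 65 high, on the front tread. Origin at the centre of its underside.
- can: Aluminium watering can, loose, body 96 diameter, spout and handle along its y, about 140 high, on the top (rear) tread. Origin at the centre of its underside.
- sprayer: White plastic bottle, loose, 60 diameter, 140 high, on the table to the left of the stand. Origin at the centre of its underside.
- pot_stack: Stack of small terracotta pots in one piece, 94 diameter, 99 high, on the top tread. Origin at the centre of its underside.
- trowel: Small flat hand tool lying on the table to the robot's right, before the stand. Wooden handle towards its -x, steel blade towards +x, 280 long; origin at its underside where the handle ends, midway.
There are look-alikes about, which are no part of the job. Leave any purple look-alike of the cloche alone. Leave any green look-alike of the timer alone.

How it is judged:
By the outcome, as a careful person would: the job done as asked, in the order asked, and still so for the second after the job is handed in, with the robot touching nothing.
It also fails if it takes over 56 s, if anything falls off the work surface, if the arm or the gripper's body presses on something with over 40 N, if the wrist force passes 120 N, or if a joint passes its speed limit or range.

## Working session

There is one attempt and no reset: what is moved stays moved. The work goes in short steps, Python scripts to look and compute and a shell command to move; the robot and the scene stay as the last step left them, time stands still between calls to the robot, and variables do not carry over. Pictures are saved under pics/ and viewed, about 8 in all and at most 12, crops included, and the job is handed in when it is done.

```bash
mkdir -p pics; cat > h.py <<'E'
import numpy as np,cv2
from station import manip
def snap(n,f,s=1.5,crop=None):
    im=manip.snapshot(n)[:,:,::-1].copy(); cv2.imwrite('pics/raw_'+f,im)
    if crop: u0,v0,u1,v1=crop; im=im[v0:v1,u0:u1]
    cv2.imwrite('pics/'+f,cv2.resize(im,None,fx=s,fy=s,interpolation=cv2.INTER_CUBIC))
def ray(n,u,v,ci=None):
    c=ci or manip.camera_info(n); R=np.array(c['R']);t=np.array(c['t'])
    a=np.array([(u-c['cx'])/c['fx'],(v-c['cy'])/c['fy']])
    if n=='wrist':
        r=np.linalg.norm(a); d=np.r_[a/(r+1e-12)*np.sin(r),np.cos(r)]
    else: d=np.r_[a,1]
    return -R.T@t, R.T@d
def at_z(n,u,v,z,ci=None):
    o,d=ray(n,u,v,ci); return o+d*(z-o[2])/d[2]
def proj(n,X):
    c=manip.camera_info(n); p=np.array(c['R'])@X+np.array(c['t'])
    if n=='wrist':
        r=np.hypot(p[0],p[1]); th=np.arctan2(r,p[2]); a=p[:2]/r*th
    else: a=p[:2]/p[2]
    return a[0]*c['fx']+c['cx'],a[1]*c['fy']+c['cy']
E
python3 -c "
from h import *
snap('scene','s1.png');snap('top','t1.png')
for n in('scene','top'):
  c=manip.camera_info(n);print(n,c['fx'],-np.array(c['R']).T@np.array(c['t']))
s=manip.sense();print(s['t'],s['tcp_pos'],s['tool_rot'],s['force'],s['finger_gap'])
"
```

```text
scene 359.8975528608518 [1.13478173 0.13924301 1.08093713]
top 448.37876974997124 [0.30815109 0.05115871 1.47565014]
0.1 [ 0.17621349 -0.59931883  0.40382159] [ 8.00614350e-01 -5.99179176e-01 -6.81735785e-04 -7.16431732e-04] [-0.18419091  1.21676317 -1.28247662] 0.9985281964012737
```

View pics/s1.png

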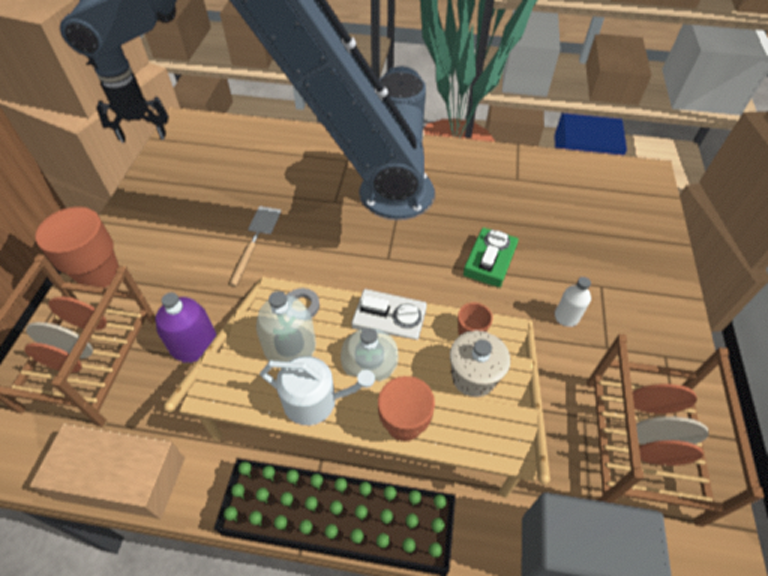

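View pics/t1.png

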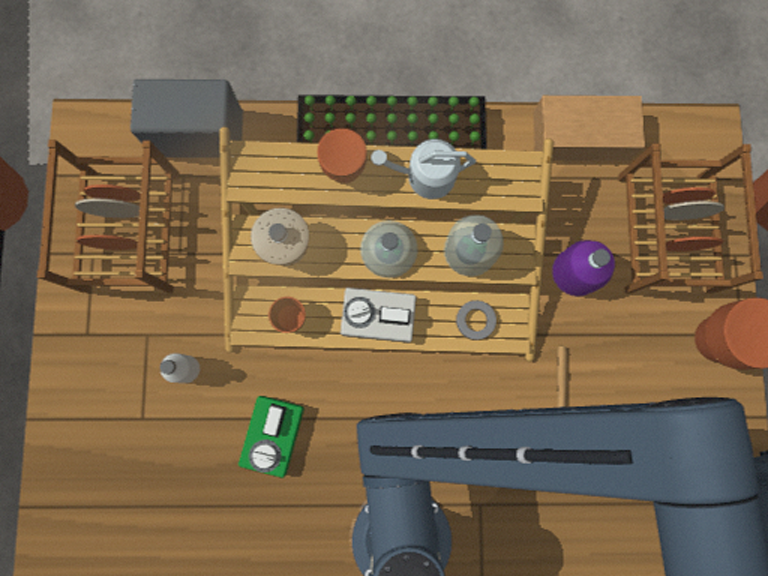

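Top view (1.5x pixels): the tall cloche's cap is at (482,232), the low dome's at (389,241), the pot's at (278,232), and the white timer's bar at (395,315). The look-alikes are the purple cloche on the table at (598,258) and the green timer at (272,420). The clear, tall one on the middle tread and the white timer on the front tread fit the description. I'll confirm this in an enlarged crop.

```bash
python3 -c "
from h import *
im=cv2.imread('pics/raw_t1.png')[135:235,150:350];cv2.imwrite('pics/t1c.png',cv2.resize(im,None,fx=4,fy=4,interpolation=cv2.INTER_CUBIC))
for n,u,v,z in(('cloche',482,232,.274),('pot',278,232,.226),('dome',389,241,.194),('bar',395,315,.108),('purple',598,258,.174)):
  print(n,at_z('top',u/1.5,v/1.5,z))
for n,u,v,z in(('cloche',278,299,.274),('pot',482,348,.226),('dome',369,337,.194),('bar',375,304,.108)):
  print(n,at_z('scene',u/1.5,v/1.5,z))
"
```

```text
cloche [ 0.59486469 -0.13968923  0.274     ]
pot [0.60503415 0.24111472 0.226     ]
dome [0.59536613 0.02985797 0.194     ]
bar [0.45994724 0.01630266 0.108     ]
purple [ 0.56659216 -0.38526535  0.174     ]
cloche [ 0.6017695  -0.13638776  0.274     ]
pot [0.61487686 0.24332703 0.226     ]
dome [0.60658681 0.03231603 0.194     ]
bar [0.47017716 0.02016189 0.108     ]
```

View pics/t1c.png

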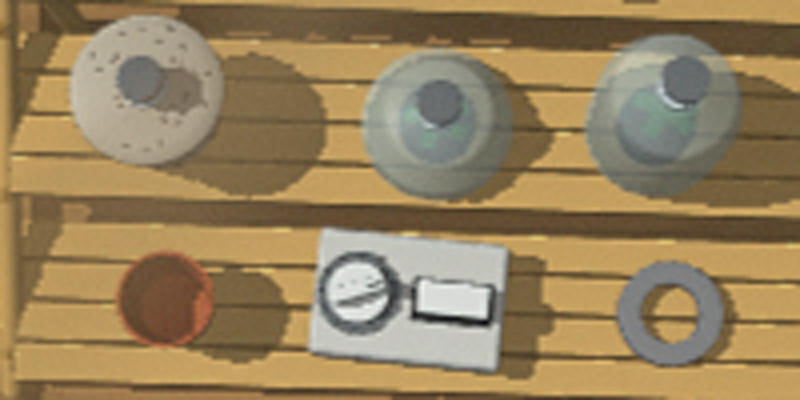

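```bash
python3 -m jog '[[[24,26,14,0],[27,29,15,0],[27,30,15,0],[27,30,15,0],[27,30,15,0],[27,30,15,0],[27,30,14,0],[27,30,0,0]]]' 0 20
```

```text
t: 1.1
tcp_pos: [0.3901, -0.3636, 0.5087]
tool_rot: [0.801, -0.599, 0.001, 0.0]
force: [-0.3, 0.2, -0.1]
finger_gap: -0.003
```

```bash
python3 -m jog '[[[32,35,0,0],[32,35,0,0],[32,35,0,0],[32,35,0,0],[32,35,0,0],[30,32,0,0],[18,20,0,0],[0,0,0,0]]]'; python3 -c "
from h import *
s=manip.sense();print(s['tcp_pos'],s['tool_rot'],s['force'],s['finger_gap'],s['t'])
R=__import__('scipy.spatial.transform',fromlist=['Rotation']).Rotation.from_quat(s['tool_rot'])
tip=np.array(s['tcp_pos'])+R.apply([0,0,.173]);print('tip',tip)
for X in (tip,[.596,-.139,.274]):print(proj('wrist',np.array(X)))
c=manip.camera_info('wrist');print(c)
snap('wrist','w1.png');snap('scene','s2.png',5,(150,130,310,250))
"
```

```text
t: 2.1
tcp_pos: [0.598, -0.136, 0.5069]
tool_rot: [0.802, -0.598, -0.001, 0.0]
force: [0.9, -1.1, -0.0]
finger_gap: 0.002
[ 0.59803269 -0.13599071  0.50689323] [ 8.01538684e-01 -5.97942609e-01 -6.09260251e-04  6.68977744e-05] [ 0.89674829 -1.07370906 -0.00303421] 0.0024651627036425634 2.1
tip [ 0.59784988 -0.13588322  0.33389336]
(np.float64(253.09564752272126), np.float64(242.3519730851102))
(np.float64(257.46695184424345), np.float64(208.54975745360215))
{'fx': 297.3186396354542, 'fy': 297.3186396354542, 'cx': 256.58821852526336, 'cy': 189.75858056610224, 'R': array([[ 2.84471615e-01, -9.58684455e-01, -1.23239435e-04],
       [-9.20413127e-01, -2.73151271e-01,  2.79692794e-01],
       [-2.68170797e-01, -7.94512296e-02, -9.60089541e-01]]), 't': array([-0.30213776,  0.44744937,  0.62496034])}
```

View pics/w1.png

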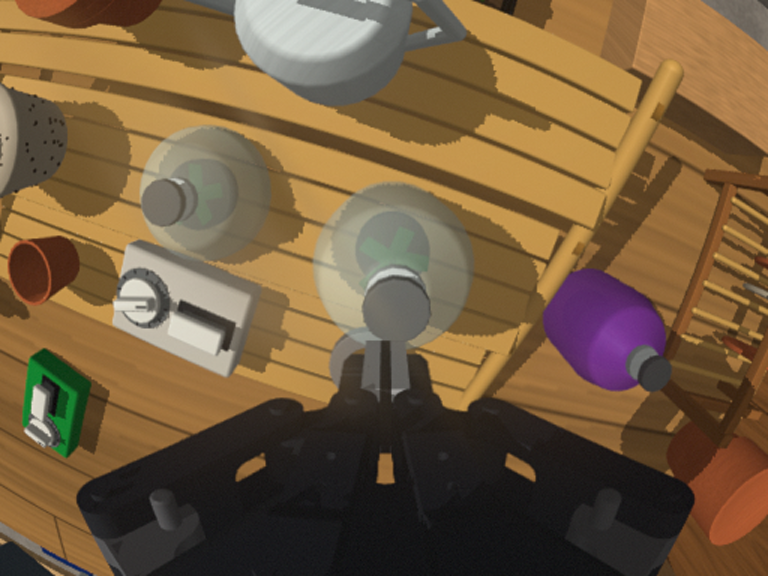

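View pics/s2.png

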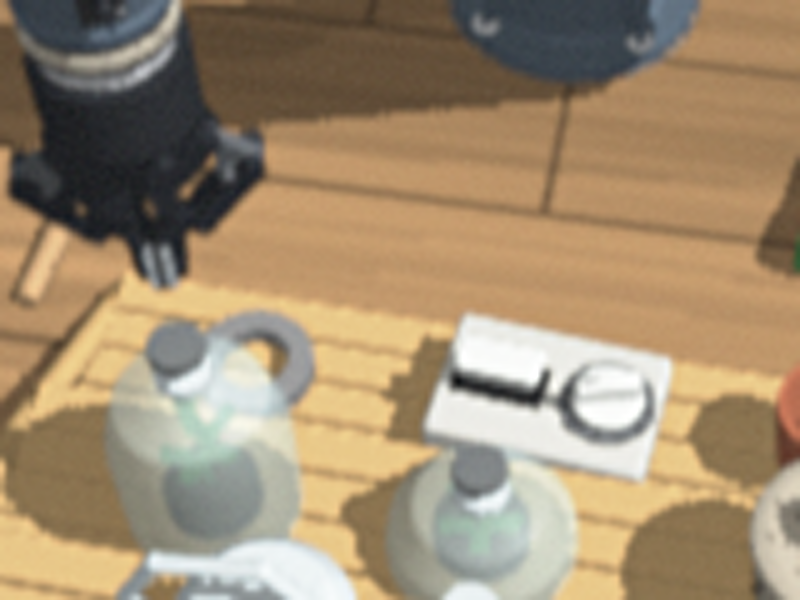

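w1 shows the closed tips just short of the cloche's cap (its centre is at (396,309) in 1.5x pixels). The bar top is at about (196,334). In s2 the cap is at crop (180,346). Next I'll work out the offsets.

```bash
python3 -c "
from h import *
print('w cloche',at_z('wrist',396/1.5,310/1.5,.274),'bar',at_z('wrist',196/1.5,335/1.5,.108),'dome',at_z('wrist',165/1.5,202/1.5,.194))
print('s cloche',at_z('scene',150+180/5,130+346/5,.274),'bar',at_z('scene',150+500/5,130+358/5,.108))
print(at_z('top',482.6/1.5,232.1/1.5,.274))
s=manip.sense();print(s['tcp_pos'],s['force'],s['t'])
"
```

```text
w cloche [ 0.59742628 -0.14492604  0.274     ] bar [0.46314813 0.00814927 0.108     ] dome [0.59974915 0.01796286 0.194     ]
s cloche [ 0.60103495 -0.13470755  0.274     ] bar [0.46596035 0.01944075 0.108     ]
[ 0.59468002 -0.14079045  0.274     ]
[ 0.59695427 -0.1376617   0.50713706] [ 0.00864969 -0.93597443  0.03496464] 2.2
```

```bash
python3 -m jog '[[[0,-3,-6,0],[0,0,-10,0],[0,0,-12,0],[0,0,-10,0],[0,0,-7,0],[0,0,-4,0],[0,0,0,0],[0,0,0,0]]]'; python3 -c "
from h import *
s=manip.sense();print(s['tcp_pos'],s['force'])
print(proj('wrist',np.array([.597,-.140,.274])),proj('wrist',np.array(s['tcp_pos'])-[0,0,.173]))
snap('wrist','w2.png',4,(160,150,360,290))
"
```

```text
t: 3.2
tcp_pos: [0.5974, -0.1406, 0.4591]
tool_rot: [0.801, -0.599, 0.0, -0.0]
force: [1.5, -0.3, -0.8]
finger_gap: -0.001
[ 0.59737131 -0.14061764  0.45912072] [ 1.47686017 -0.28208862 -0.83189304]
(np.float64(251.8994431442443), np.float64(233.38040974533433)) (np.float64(252.9180999345098), np.float64(242.58641944058334))
```

View pics/w2.png

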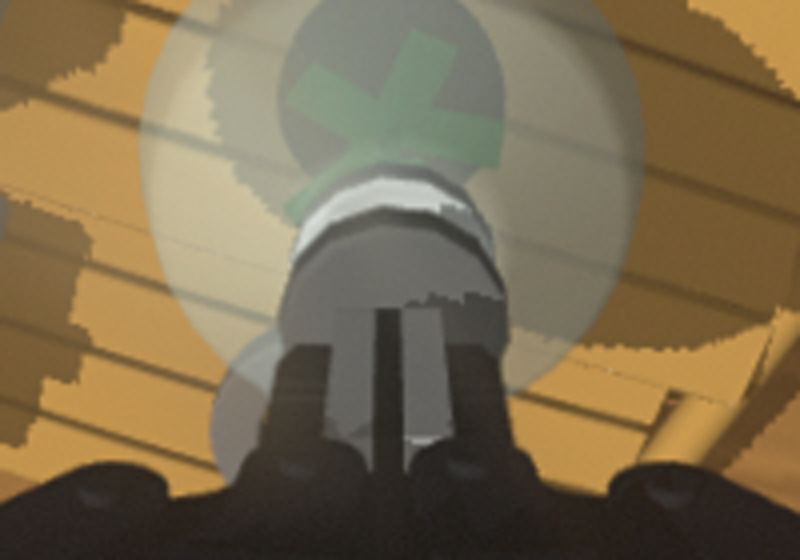

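The fingertips are centred over the tall cloche's cap: in the crop the cap spans u 282–507, the fingers sit at 388, and the predicted cap centre agrees. Next I press in steps.

```bash
python3 -m jog '[[[0,0,-5,0],[0,0,-4,0],[0,0,-2,0],[0,0,-2,0],[0,0,-2,0],[0,0,-2,0],[0,0,-1,0],[0,0,0,0]]]'
```

```text
t: 4.25
tcp_pos: [0.5972, -0.1406, 0.4406]
tool_rot: [0.801, -0.599, -0.0, 0.0]
force: [-0.3, 0.7, 1.2]
finger_gap: 0.001
```

```bash
python3 -m jog '[[[0,0,-1,0],[0,0,-1,0],[0,0,0,0],[0,0,0,0],[0,0,0,0],[0,0,0,0],[0,0,0,0],[0,0,0,0]]]'
```

```text
t: 5.25
tcp_pos: [0.5973, -0.1407, 0.4385]
tool_rot: [0.801, -0.599, 0.0, -0.0]
force: [-0.5, 0.2, -0.9]
finger_gap: -0.003
```

```bash
python3 -m jog '[[[0,0,-1,0],[0,0,-1,0],[0,0,-0.5,0],[0,0,0,0],[0,0,0,0],[0,0,0,0],[0,0,0,0],[0,0,0,0]]]'
```

```text
t: 6.25
tcp_pos: [0.5973, -0.1407, 0.4363]
tool_rot: [0.801, -0.599, 0.0, -0.0]
force: [0.4, -0.0, 2.7]
finger_gap: -0.003
```

```bash
python3 -m jog '[[[0,0,0,0],[0,0,0,0],[0,0,0,0],[0,0,0,0],[0,0,-0.4,0],[0,0,-0.4,0],[0,0,-0.4,0],[0,0,0,0]]]'
```

```text
t: 7.25
tcp_pos: [0.5973, -0.1407, 0.4353]
tool_rot: [0.801, -0.599, 0.0, -0.0]
force: [1.2, 0.9, 4.6]
finger_gap: 0.005
```

```bash
python3 -m jog '[[[0,0,-0.3,0],[0,0,-0.3,0],[0,0,0,0],[0,0,0,0],[0,0,0,0],[0,0,0,0],[0,0,0,0],[0,0,0,0]]]'
```

```text
t: 8.25
tcp_pos: [0.5973, -0.1406, 0.4351]
tool_rot: [0.801, -0.599, 0.0, -0.0]
force: [1.1, 0.2, 6.0]
finger_gap: -0.0
```

```bash
python3 -m jog '[[[0,0,-0.3,0],[0,0,-0.3,0],[0,0,0,0],[0,0,0,0],[0,0,0,0],[0,0,0,0],[0,0,0,0],[0,0,0,0]]]'
```

```text
t: 9.25
tcp_pos: [0.5972, -0.1406, 0.4349]
tool_rot: [0.801, -0.599, 0.001, -0.0]
force: [-0.7, 0.6, 7.1]
finger_gap: -0.002
```

The force rises against the stop and z holds at tip 0.262, which is the shut height. I lift straight up and take a look.

```bash
python3 -m jog '[[[0,0,3,0],[0,0,5,0],[0,0,12,0],[0,0,20,0],[0,0,12,0],[0,0,3,0],[0,0,0,0],[0,0,0,0]]]'; python3 -c "
from h import *
snap('scene','s3.png',5,(150,130,310,250))
a=cv2.imread('pics/raw_s1.png');b=cv2.imread('pics/raw_s3.png')
cv2.imwrite('pics/s3c.png',np.hstack([cv2.resize(i[180:250,165:225],None,fx=6,fy=6,interpolation=cv2.INTER_CUBIC) for i in(a,b)]))
"
```

```text
t: 10.25
tcp_pos: [0.5971, -0.1406, 0.488]
tool_rot: [0.801, -0.599, -0.001, 0.0]
force: [-0.6, -0.1, -0.2]
finger_gap: 0.002
```

View pics/s3c.png

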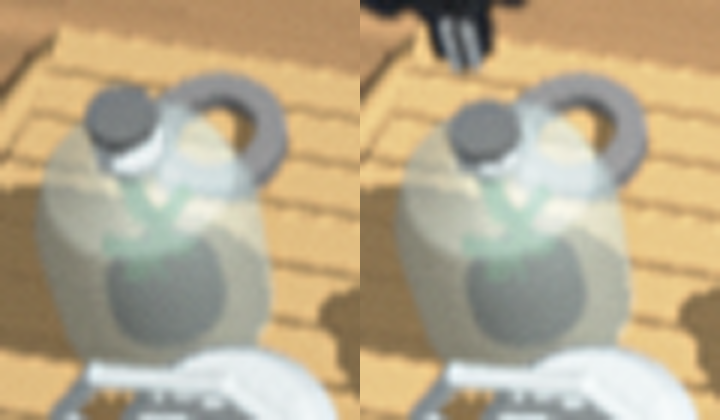

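The right half shows the cap seated with its white stem hidden, and the cloche has not moved. Next is the pot.

```bash
python3 -m jog '[[[0,15,0,0],[1,30,0,0],[1,40,0,0],[1,45,0,0],[1,45,0,0],[1,45,0,0],[1,45,0,0],[1,40,0,0]]]'
```

```text
t: 11.3
tcp_pos: [0.6035, 0.167, 0.4886]
tool_rot: [0.801, -0.599, -0.0, 0.0]
force: [1.0, 0.0, 0.3]
finger_gap: 0.001
```

```bash
python3 -m jog '[[[1,35,0,0],[1,25,0,0],[1,17,0,0],[0,0,-20,0],[0,0,-25,0],[0,0,-20,0],[0,0,-6,0],[0,0,0,0]]]'; python3 -c "
from h import *
s=manip.sense();print(s['tcp_pos'],s['force'])
X=np.array([.607,.241,.226])
print((np.array(proj('wrist',X))-[160,150])*4,(np.array(proj('wrist',np.array(s['tcp_pos'])-[0,0,.173]))-[160,150])*4)
snap('wrist','w3.png',4,(160,150,360,290))
"
```

```text
t: 12.3
tcp_pos: [0.6073, 0.2414, 0.4177]
tool_rot: [0.801, -0.599, -0.0, 0.0]
force: [0.5, 0.3, 0.2]
finger_gap: 0.001
[0.6072981  0.24139759 0.41773273] [0.47978969 0.32323493 0.18467971]
[375.75289329 314.6731144 ] [372.41713079 368.89625357]
```

View pics/w3.png

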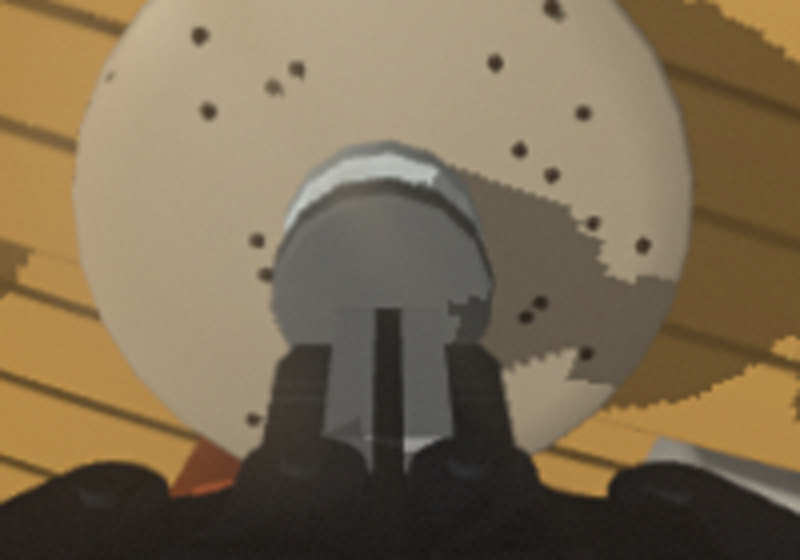

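Centred over the pot's cap: it spans u 272–493 with the fingers at 388. The centre is at v≈300, about 2 mm further along +x.

```bash
python3 -m jog '[[[2,0,-6,0],[0,0,-7,0],[0,0,-4,0],[0,0,-2,0],[0,0,-2,0],[0,0,-2,0],[0,0,-2,0],[0,0,-2,0]]]'
```

```text
t: 13.35
tcp_pos: [0.6092, 0.2414, 0.3911]
tool_rot: [0.801, -0.599, 0.0, -0.0]
force: [-1.1, -0.2, 2.0]
finger_gap: -0.002
```

```bash
python3 -m jog '[[[0,0,0,0],[0,0,-1,0],[0,0,-0.5,0],[0,0,-0.5,0],[0,0,-0.5,0],[0,0,-0.5,0],[0,0,0,0],[0,0,0,0]]]'
```

```text
t: 14.35
tcp_pos: [0.6093, 0.2414, 0.3878]
tool_rot: [0.801, -0.599, 0.0, -0.0]
force: [-0.7, -0.1, 1.4]
finger_gap: 0.002
```

```bash
python3 -m jog '[[[0,0,-0.3,0],[0,0,-0.3,0],[0,0,-0.3,0],[0,0,0,0],[0,0,0,0],[0,0,0,0],[0,0,0,0],[0,0,0,0]]]'
```

```text
t: 15.35
tcp_pos: [0.6092, 0.2414, 0.3872]
tool_rot: [0.801, -0.599, 0.0, -0.0]
force: [-0.6, 0.5, 5.7]
finger_gap: -0.0
```

```bash
python3 -m jog '[[[0,0,-0.3,0],[0,0,-0.3,0],[0,0,-0.3,0],[0,0,0,0],[0,0,0,0],[0,0,0,0],[0,0,0,0],[0,0,0,0]]]'
```

```text
t: 16.35
tcp_pos: [0.6092, 0.2414, 0.3869]
tool_rot: [0.801, -0.599, 0.0, -0.0]
force: [-1.0, -1.2, 7.4]
finger_gap: -0.001
```

```bash
python3 -m jog '[[[0,0,-0.3,0],[0,0,-0.2,0],[0,0,0,0],[0,0,0,0],[0,0,0,0],[0,0,0,0],[0,0,0,0],[0,0,0,0]]]'
```

```text
t: 17.35
tcp_pos: [0.6092, 0.2414, 0.3868]
tool_rot: [0.801, -0.599, 0.0, -0.0]
force: [-2.5, -0.7, 9.3]
finger_gap: 0.001
```

The pot's vent is at its stop (tip at 0.2138, 9 N). I lift and travel to the timer bar.

```bash
python3 -m jog '[[[0,0,3,0],[0,0,6,0],[0,0,16,0],[0,0,20,0],[0,-10,8,0],[-10,-20,0,0],[-18,-28,0,0],[-22,-32,0,0]]]'
```

```text
t: 18.35
tcp_pos: [0.5587, 0.1502, 0.4385]
tool_rot: [0.801, -0.599, 0.0, 0.0]
force: [0.3, -0.4, -0.5]
finger_gap: -0.001
```

```bash
python3 -m jog '[[[-24,-35,0,0],[-24,-35,0,0],[-24,-34,0,0],[-16,-20,0,0],[-9,-10,-20,0],[0,0,-30,0],[0,0,-10,0],[0,0,0,0]]]'; python3 -c "
from h import *
s=manip.sense();print(s['tcp_pos'],s['force'])
p=lambda X:(np.array(proj('wrist',np.array(X)))-[160,130])*4
print(p([.462,.017,.108]),p(np.array(s['tcp_pos'])-[0,0,.173]),p([.46,.017,.108]),p([.462,.021,.108]))
snap('wrist','w4.png',4,(160,130,360,280))
"
```

```text
t: 19.35
tcp_pos: [0.4623, 0.0172, 0.3783]
tool_rot: [0.801, -0.599, -0.001, 0.0]
force: [0.7, -0.2, 0.6]
finger_gap: 0.004
[0.46225477 0.01721289 0.37829338] [ 0.69663105 -0.17213069  0.56809978]
[378.41735975 241.78253356] [372.96457835 448.23669963] [375.74538542 250.58238252] [360.00255857 236.60609397]
```

View pics/w4.png

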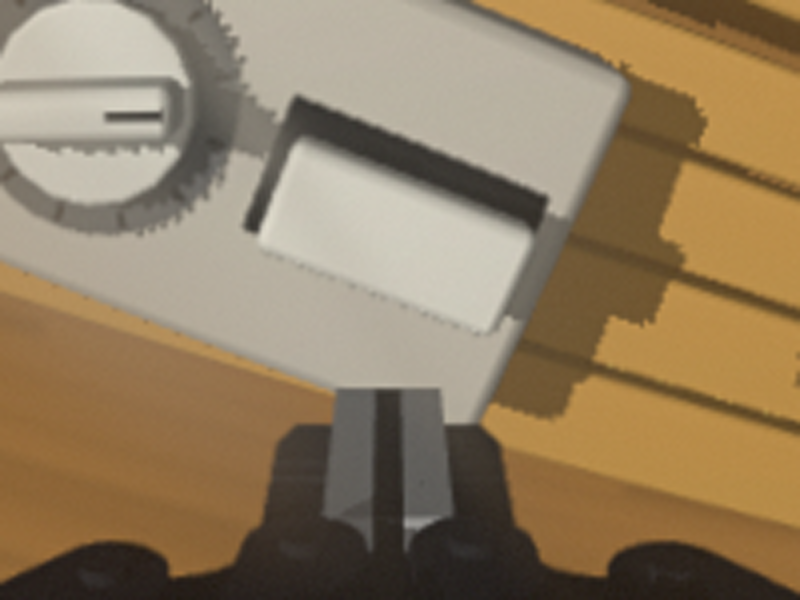

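w4: the bar's top centre is at crop (398,236). After the finger-column bias seen earlier this agrees with (0.462, 0.017) to about 1 mm. I turn −20° to line up with the bar and descend.

```bash
python3 -m jog '[[[0,0,-5,-5],[0,0,-15,-5],[0,0,-20,-5],[0,0,-20,-5],[0,0,-15,0],[0,0,-7,0],[0,0,0,0],[0,0,0,0]]]'; python3 -c "
from h import *
s=manip.sense();print(s['tcp_pos'],s['tool_rot'],s['force'])
p=lambda X:(np.array(proj('wrist',np.array(X)))-[160,130])*4
print(p([.462,.017,.108]),p(np.array(s['tcp_pos'])-[0,0,.173]))
snap('wrist','w5.png',4,(160,130,360,280))
"
```

```text
t: 20.4
tcp_pos: [0.4626, 0.0174, 0.2972]
tool_rot: [-0.684, 0.729, -0.001, 0.0]
force: [-0.4, -0.3, -0.5]
finger_gap: 0.001
[0.4626161  0.01737993 0.29721325] [-6.84474479e-01  7.29036324e-01 -6.99377054e-04  4.86592168e-04] [-0.44131671 -0.33860193 -0.47485364]
[374.84741427 409.92016841] [370.7644845  456.19122065]
```

View pics/w5.png

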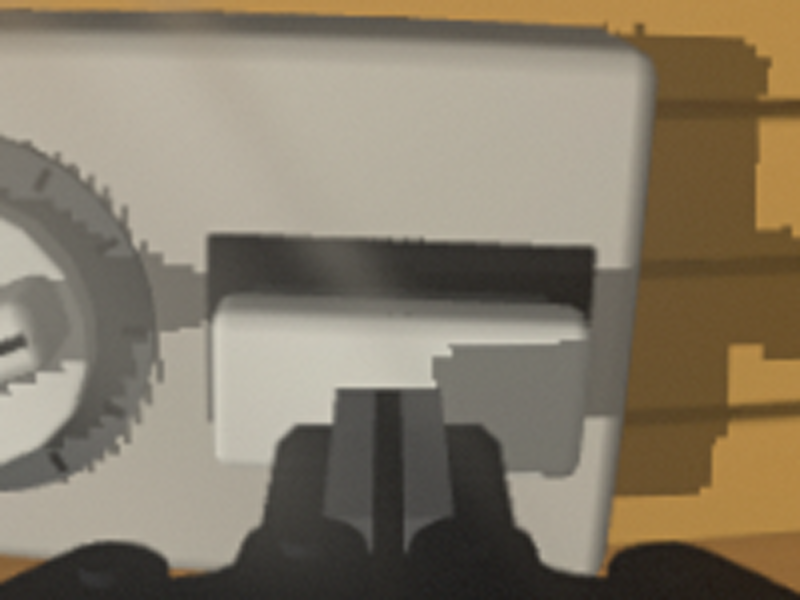

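The bar is aligned, and the tips sit about 2 mm near side and left of its centre, so I shift +2, −2 mm and press.

```bash
python3 -m jog '[[[1,-1,-4,0],[1,-1,-5,0],[0,0,-4,0],[0,0,-3,0],[0,0,-2,0],[0,0,-2,0],[0,0,-2,0],[0,0,-2,0]]]'
```

```text
t: 21.45
tcp_pos: [0.4641, 0.0154, 0.2724]
tool_rot: [-0.684, 0.729, 0.0, -0.0]
force: [-1.6, -0.9, 3.0]
finger_gap: -0.001
```

```bash
python3 -m jog '[[[0,0,-1,0],[0,0,-1,0],[0,0,-0.5,0],[0,0,-0.5,0],[0,0,-0.5,0],[0,0,0,0],[0,0,0,0],[0,0,0,0]]]'
```

```text
t: 22.45
tcp_pos: [0.4641, 0.0154, 0.2691]
tool_rot: [-0.684, 0.729, 0.0, -0.0]
force: [-2.7, -0.6, 5.0]
finger_gap: -0.003
```

```bash
python3 -m jog '[[[0,0,-0.4,0],[0,0,-0.4,0],[0,0,-0.3,0],[0,0,0,0],[0,0,0,0],[0,0,0,0],[0,0,0,0],[0,0,0,0]]]'
```

```text
t: 23.45
tcp_pos: [0.4641, 0.0154, 0.2685]
tool_rot: [-0.684, 0.729, -0.0, 0.0]
force: [-2.6, -0.7, 9.8]
finger_gap: 0.002
```

The bar is at its stop (tip at 0.0955, 9.8 N). I lift clear and check.

```bash
python3 -m jog '[[[0,0,3,0],[0,0,6,0],[0,0,15,0],[0,0,30,0],[0,0,40,0],[0,0,40,0],[0,0,30,0],[0,0,15,0]]]'; python3 -m jog '[[[0,-30,0,0],[0,-45,0,0],[0,-50,0,0],[0,-50,0,0],[0,-50,0,0],[0,-50,0,0],[0,-30,0,0],[0,0,0,0]]]'; python3 -c "
from h import *
snap('scene','s4.png');snap('top','t4.png')
a=cv2.imread('pics/raw_s1.png');b=cv2.imread('pics/raw_s4.png')
cv2.imwrite('pics/s4c.png',np.vstack([cv2.resize(i[185:270,165:355],None,fx=3.5,fy=3.5,interpolation=cv2.INTER_CUBIC) for i in(a,b)]))
"
```

```text
t: 24.45
tcp_pos: [0.4645, 0.0154, 0.449]
tool_rot: [-0.684, 0.729, -0.002, 0.001]
force: [-0.6, -0.6, 0.5]
finger_gap: 0.0
t: 25.45
tcp_pos: [0.4642, -0.2918, 0.4467]
tool_rot: [-0.683, 0.73, -0.0, 0.0]
force: [0.7, 1.2, -0.2]
finger_gap: 0.0
```

View pics/s4c.png

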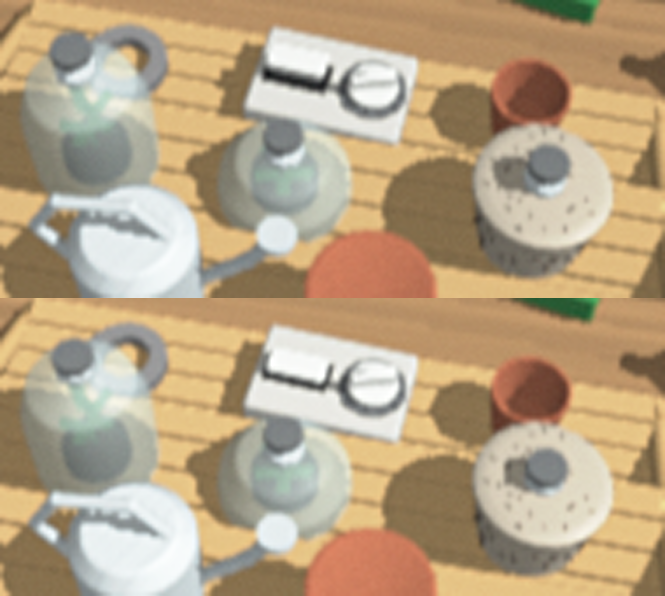

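View pics/t4.png

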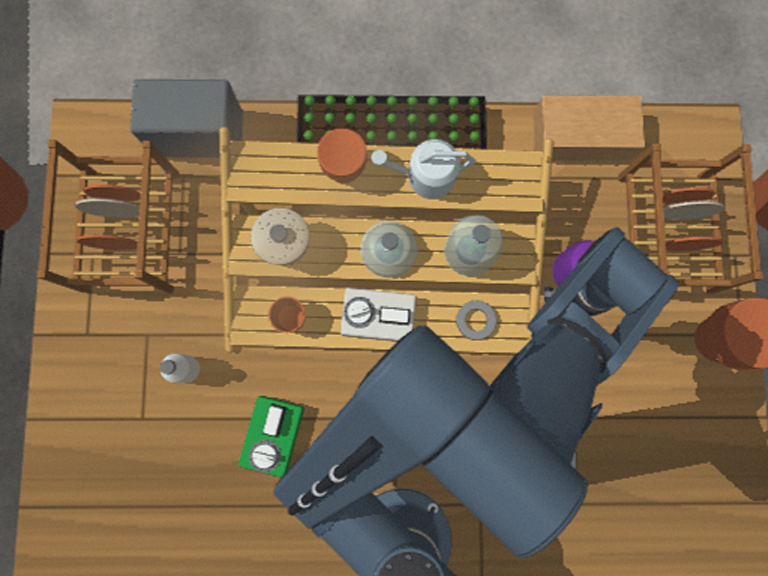

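Both caps and the bar sit lower, and everything else looks unmoved. I'll check the amount of travel numerically.

```bash
python3 -c "
from h import *
a=cv2.imread('pics/raw_s1.png',0);b=cv2.imread('pics/raw_s4.png',0)
for n,X,d in(('cloche',[.597,-.1405,.274],.012),('pot',[.609,.2415,.226],.012),('dome',[.599,.031,.194],0),('bar',[.464,.0155,.108],.012)):
  X=np.array(X);p=np.array(proj('scene',X));q=np.array(proj('scene',X-[0,0,d]))
  u,v=np.round(p).astype(int);h=6 if n!='bar' else 9;k=5
  T=cv2.resize(a[v-k:v+k+1,u-h:u+h+1],None,fx=8,fy=8,interpolation=cv2.INTER_CUBIC)
  W=cv2.resize(b[v-k-6:v+k+7,u-h-6:u+h+7],None,fx=8,fy=8,interpolation=cv2.INTER_CUBIC)
  m=cv2.minMaxLoc(cv2.matchTemplate(W,T,cv2.TM_CCOEFF_NORMED));print(n,'pred',q-p,'seen',np.array(m[3])/8-6 if 0 else np.array(m[3])/8-6,m[1])
s=manip.sense();print(s['t'],s['force'])
"
```

```text
cloche pred [0.65853816 2.51012997] seen [0.375 2.5  ] 0.918113112449646
pot pred [-0.66302105  2.20498248] seen [-0.75   1.625] 0.9704567790031433
dome pred [0. 0.] seen [0. 0.] 0.996888279914856
bar pred [0.02851726 2.07065634] seen [0.125 1.625] 0.940556526184082
25.55 [-0.10609414  0.82571094  0.51557697]
```

```bash
python3 -c "
from station import manip
print(manip.sign_off())"
```

```text
the job is handed in; nothing more can be done
None
```

I tapped the tall cloche's vent cap, then the pot lid's vent cap, and last pressed the timer's start bar, all with the fingers shut. I then backed the arm off and handed the job in at about 25.6 s of the 56 s allowed.

| Part | Fingertip height at the stop | Expected shut height | Force at the end of the press |
|---|---|---|---|
| Cloche vent | 0.262 m | 0.262 m | about 7 N |
| Pot vent | 0.214 m | 0.214 m | about 9 N |
| Timer bar | 0.0955 m | 0.096 m | about 10 N |

- **Nothing else disturbed:** in the last pictures the low dome's vent measures unmoved (0.0 px shift), and the dial and everything else in view stand where they were. The arm hides the trowel and part of the purple cloche in the final top view, so those two were not checked; the fingers stayed well above both.
- **A check that disagreed:** comparing before and after pictures, the cloche's cap moved 2.5 px, as predicted. The pot's cap and the bar both moved 1.6 px, against predictions of 2.2 and 2.1 px. I put this down to still background inside the small patches compared. I trusted the stop forces, well above the 2.5 N of friction, and the fingertip heights instead.

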